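# Pack the desk organiser and slide its cover across

### The job

Pack up the desk for the evening: gently lay the white cylindrical speaker from its sloped dock, and stand or lay the small white earbud case, in the free room of the open organiser bay beside the tin and the power adapter, so that nothing stands above the rim. Then slide the blue cover across until the bay is fully shut (if it stops early, something stands proud). Do not drop either of them.

Things in the scene. Friction and masses are not known exactly. Their poses are not given: they have to be found in the camera images.
- organiser: Fixed light-wood organiser, 228 (x) by 392 mm (y), rim 72 mm high, metal runners along both x edges up to 81 mm. Origin: on the desk, under the centre of its open bay, 212 (x) by 184 mm (y) inside, walls 8 mm, cork floor at 6 mm, so 66 mm deep. A closed compartment takes the rest (y = -100 to -292 mm); the open cover is parked on its flat top.
- bay_lane (a point): Point on the bay's floor, centre of its free strip: 212 mm long (organiser's x) by 118 mm wide (y). Axes as the organiser's.
- bay_gap (a point): Point on the bay's floor, centre of the free gap (76 mm in x, 66 mm in y) at the -x end of the other strip, whose rest holds the tin and the adapter, either way round, in a row along x; on its +y side the gap is open to the free strip. The parked cover may overhang the bay's -y edge by up to 12 mm.
- cover (a joint): The sliding blue cover, 206 x 198 x 6 mm: 0 m = bay fully shut, 0.19 m = fully open (parked at the organiser's -y end). It slides along y, 1.5 mm above the rim, with about 1.5 N of friction and some damping, has an end stop at each end and stays where it is left. It starts 0.18 to 0.19 open.
- cover_handle (a point): Centre of the top of the cover's dark wooden grip, a ridge 80 mm (along the organiser's x) by 12 mm (y) that stands 22 mm above the cover; its top is 101.5 mm above the desk. Axes as the organiser's. Shutting moves it in the organiser's +y.
- dock: Fixed grey speaker dock on a black foot, 160 x 90 mm. Origin on the desk under the middle of its sloped plate. The plate (184 x 72 mm) rises toward the dock's +x by 0.52 rad (30 degrees); its middle is 60 mm above the desk. A stop 22 mm high stands at its low end (-x); two strips 8 mm high, 26 mm either side of the middle line, keep the speaker straight.
- speaker_center (a point): Centre of the white cylindrical speaker: 60 mm diameter, 176 mm long, 0.43 to 0.65 kg; two ribs under it stop it rolling. Its y is the cylinder's axis, its z points away from the ribs; the ribs' underside is 31 mm below the centre, the top 31 mm above. It starts on the dock's sloped plate, its y up the slope, ribs on the plate.
- earbud_case: Small glossy white earbud case, 22 mm (x) by 58 mm (y) by 42 mm high, standing on the desk; origin at the centre of its underside. The lid stays shut.
- mint_tin: Round green-and-white tin in the bay (a like one on the back of the desk is a bystander), 61 mm diameter, 20 mm high, on the bay's floor; origin at the centre of its underside.
- power_adapter: White power adapter, 67 x 66 x 28 mm, on the bay's floor; origin at the centre of its underside.
- speaker: The speaker again; this origin is the centre of its underside (between the ribs), axes as at its centre.

How it is judged:
By the outcome, as a careful person would: the job done as asked, in the order asked, and still so for the second after the job is handed in, with the robot touching nothing.
It also fails if it takes over 72 s, if anything falls off the work surface, if the arm or the gripper's body presses on something with over 40 N, if the wrist force passes 120 N, or if a joint passes its speed limit or range.

### The arm

A 6-joint arm with a two-finger parallel gripper is mounted at the origin on a cart in front of the work surface, level with it; the furniture and walls round the work are solid. World frame = base frame: x ahead of the robot, y to its left, z up, the work surface at z = 0. Lengths are in m, angles in rad, forces in N, time in s.
With the tool pointing down it reaches from about 0.35 to 0.85 m from the base axis. Payload 8.1 kg.
Tool frame: the origin (TCP) lies at the very end of the fingers, on their centre line; the grasp point (between the pads) lies 19 mm behind it (env.pinch_z is the distance from the TCP to the grasp point, in m); z points along the fingers, y is the line along which they close (so a half turn about z gives the same grasp; the last joint's range is limited). The gripper opens to 85 mm and grips with 20 to 120 N. Pads are 22 mm wide; open, the fingers measure 114 mm over their backs; the gripper's body (76 mm by 85 mm) begins 54 mm behind the grasp point. The pads swing forward as they close: fully open they stand 13 mm farther back than shut.
Start: joints at [1.211, 0.13, 1.488, -0, 1.523, -0.085], TCP at [0.163, 0.577, 0.231] pointing down, gripper open.
Joint ranges: [-2.96, 2.96], [-0.89, 2.26], [0.02, 2.5], [-1.34, 4.48], [0, 2.73], [-2.66, 2.66]. Speed limits (rad/s): [2.39, 2.39, 2.79, 3.14, 3.14, 3.14].

### API

Orientations are given as a 3x3 rotation matrix whose columns are the frame's x, y, z axes.
In Python, from rig import env gives the robot as it stands.
- The arm moves only by the tool drive_tool, never from a script. Its argument "steps" is a list of rows, each a list of 7 numbers: the turn, a rotation vector about the tool's x, y, z in degrees, then the shift along the tool's x, y, z in cm, then the closure, from 0 (fully open) to 1 (shut). A call has 1 to 12 rows; each row is the pose to reach, as a shift and turn from the pose commanded when the call began, along the tool's axes at that moment; what a row does not reach only later rows make up. A row lasts 1/10 s, in which the tool goes at most 50 mm and 8.59 degrees, less where a joint would pass 70% of its speed; a pose out of reach is approached as far as the arm can. A call with a gripper value outside its range is refused whole. The fingers move at their own pace and stop on an object; "newtons" is the grip in N (left out, the last holds). Time passes only in rows, so rows that repeat a pose let the fingers close. It gives the time, the measured TCP pose, the force, the opening and the grip force at its end, in the units of the state.
- env.observe(): the state, without advancing time (a new reading comes with each control period).
- env.read_camera(name): name is "side" or "top"; returns the picture (420x560x3 uint8, red, green, blue); there is no depth.
- env.camera_model(name): a dict with "fovy" (degrees; the focal length in pixels is half the picture's height over the tangent of half this angle, whatever the lens; pixels are square), "cx", "cy" (the principal point, pixels), "R" (3x3) and "t" (3): a world point X has camera coordinates R X + t. Camera axes: x right, y down, z forward; pixel columns grow to the right and rows downward; lengths in m; the calibration is good to about 2 mm. A picture is of the moment at which its call begins. camera_model takes no time and is no camera call.
- env.job_done(): hands the job in; it is judged then, once.
Trained networks look in the newest picture that a camera, given by its name, has taken for a name from the list of things; names that differ only in an ending like _2 or _b are one class to them, and where a whole thing is asked for, a point or a joint stands for the part that bears it (a point fixed in the world has none). Each returns a list of dicts, best first, with "score" (0 to 1); they miss things now and then, are a little off and sometimes report something else, mostly with a low value. They report only what shows in the picture. A call takes as long as a camera call.
- env.search_frame(label, camera): "extent" ([centre column, centre row, width, height] in pixels, round what is visible of it).
The state is a dict: "time": time; "joint_positions": joint angles; "joint_velocities": joint speeds; "joint_torque": joint torques, N m; "tool_pos": TCP position; "ee_rot": TCP orientation; "wrist_force": force on the tool from outside, world axes, zero at the start; "ft_torque": the same for the moment, N m; "width": finger opening in m; "finger_force": force on a finger pad.
Only numpy, scipy, OpenCV 4.12 (cv2) and the standard library are available. Lean on these libraries where they do the work, as an engineer would, in place of code of your own. Each camera call takes 0.05 s, during which the arm holds its last target. There are 200 camera calls.

## Working session

There is one attempt and no reset: what is moved stays moved. The work goes in short steps, Python scripts to look and compute and a tool call to move; the robot and the scene stay as the last step left them, time stands still between calls to the robot, and variables do not carry over. Pictures are saved under pics/ and viewed, at most 10 in all, crops included, and the job is handed in when it is done.

Besides the shell and the picture viewer there is one more tool, called as name([rows], argument=value, ...), one row to a line, values as JSON. drive_tool: Moves the arm, as the interface text tells. Its arguments: {"type":"object","properties":{"steps":{"type":"array"},"newtons":{"type":"number"}},"required":["steps"]}

```bash
mkdir -p pics; ls; python3 - <<'E'
from rig import env
import cv2,numpy as np
ims=[]
for c in("side","top"):
    im=env.read_camera(c); cv2.imwrite(f"pics/{c}0.png",im[:,:,::-1])
    m=env.camera_model(c); print(c,m)
    for l in("organiser","cover_handle","cover","dock","speaker","earbud_case","mint_tin","power_adapter"):
        print(l,[(round(d["score"],2),np.round(d["extent"]).tolist()) for d in env.search_frame(l,c)[:3]])
s=env.observe();print(s)
E
```

```text
pics
side {'fovy': 42.565700595971684, 'cx': 282.2279843128683, 'cy': 207.38833144239553, 'R': array([[ 0.85631964, -0.51612541, -0.01819976],
       [-0.33643716, -0.5307634 , -0.7778819 ],
       [ 0.39182485,  0.67223862, -0.62814689]]), 't': array([-0.51454347,  0.22982441,  1.30651449])}
organiser [(0.95, [282.0, 228.0, 144.0, 134.0])]
cover_handle []
cover [(0.59, [296.0, 236.0, 105.0, 72.0]), (0.53, [283.0, 230.0, 151.0, 128.0])]
dock [(0.94, [224.0, 160.0, 60.0, 47.0])]
speaker [(0.63, [218.0, 149.0, 55.0, 54.0])]
earbud_case [(0.55, [346.0, 321.0, 17.0, 24.0])]
mint_tin []
power_adapter [(0.37, [266.0, 213.0, 18.0, 8.0])]
top {'fovy': 45.69257821037765, 'cx': 269.35458589282246, 'cy': 203.41708579670302, 'R': array([[ 0.00567905, -0.99998182, -0.00202525],
       [-0.98811936, -0.0053006 , -0.15359697],
       [ 0.15358344,  0.00287347, -0.9881315 ]]), 't': array([-0.049278  ,  0.56362916,  1.32546369])}
organiser [(0.59, [272.0, 209.0, 149.0, 90.0])]
cover_handle [(0.61, [305.0, 206.0, 77.0, 78.0]), (0.22, [404.0, 223.0, 19.0, 10.0])]
cover [(0.57, [305.0, 207.0, 75.0, 78.0
[... 394 characters left out ...]
0762e+00, -8.54554233e-02]), 'joint_velocities': array([ 0.00034108, -0.00036874,  0.0001326 ,  0.00104212,  0.00158775,
       -0.0009847 ]), 'joint_torque': array([ 8.54225291e-04, -5.69310594e+01, -5.00860226e+01, -1.72538803e-04,
        1.11143239e-03,  1.32739140e-05]), 'tool_pos': array([0.16276025, 0.57749951, 0.23127818]), 'ee_rot': array([[-9.62507207e-01,  2.71256107e-01, -2.09118124e-05],
       [ 2.71256108e-01,  9.62507207e-01, -3.38311969e-05],
       [ 1.09508514e-05, -3.82352277e-05, -9.99999999e-01]]), 'wrist_force': array([-0.49542788, -0.67231412,  0.30391715]), 'ft_torque': array([ 0.06795804, -0.00520826, -0.01067239]), 'finger_force': 0.0, 'width': 0.08560271343345187}
```

```bash
python3 - <<'E'
import cv2
t=cv2.imread("pics/top0.png");s=cv2.imread("pics/side0.png")
cv2.imwrite("pics/t1.png",cv2.resize(t[140:270,110:430],None,fx=2.5,fy=2.5,interpolation=cv2.INTER_CUBIC))
cv2.imwrite("pics/s1.png",cv2.resize(s[100:350,170:390],None,fx=2.4,fy=2.4,interpolation=cv2.INTER_CUBIC))
E
```

```text
(no output)
```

View pics/t1.png

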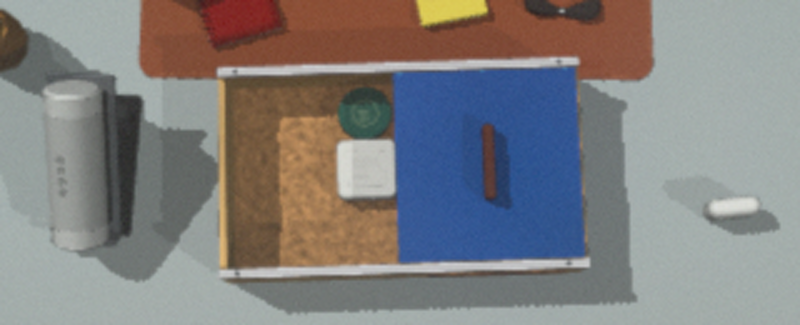

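View pics/s1.png

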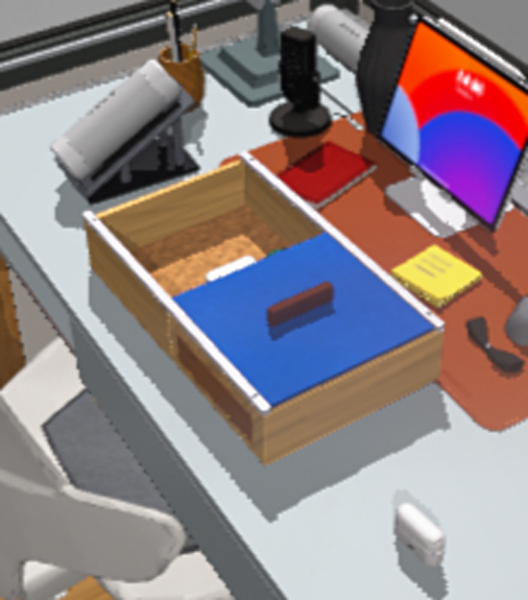

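The top view shows the bay on the left at t1 (225–395, 75–270), with the tin and adapter along its cover side and the gap at the -x end. The cover grip is at (489,162), the speaker on the far left with its low end toward the robot, and the earbud case at (733,208) on the right. The side view agrees with this, with the speaker rising toward +x. Next I'll fit the poses.

```bash
cat > h.py <<'E'
import numpy as np,cv2
from scipy.optimize import least_squares
from scipy.spatial.transform import Rotation as Ro
from rig import env
def proj(c,X):
    m=env.camera_model(c);f=210/np.tan(np.radians(m["fovy"]/2))
    q=np.atleast_2d(X)@m["R"].T+m["t"]
    return q[:,:2]/q[:,2:]*f+[m["cx"],m["cy"]]
def Rz(a): return Ro.from_euler("z",a).as_matrix()
def bbox(c,X):
    p=proj(c,X);a,b=p.min(0),p.max(0);return np.r_[(a+b)/2,b-a]
def move(R,p):
    "row (rotvec deg, shift cm) from measured pose to target"
    s=env.observe();R0=s["ee_rot"]
    return np.round(np.r_[np.degrees(Ro.from_matrix(R0.T@R).as_rotvec()),100*R0.T@(np.asarray(p)-s["tool_pos"])],2)
E
python3 - <<'E'
from h import *
T=lambda l:np.array(l)/2.5+[110,140]
S=lambda l:np.array(l)/2.4+[170,100]
# organiser: runner outer top corners
M=np.array([[.114,.1,.081],[.114,-.292,.081],[-.114,-.292,.081],[-.114,.1,.081]])
pt=T([[219,70],[578,60],[588,263],[221,277]]);ps=S([[245,153],[442,324],[263,410],[86,214]])
def f(v):
    X=M@Rz(v[2]).T+[v[0],v[1],0]
    return np.r_[(proj("top",X)-pt).ravel(),(proj("side",X)-ps).ravel()]
r=least_squares(f,[.5,.1,0],loss="soft_l1");o=r.x;print("org",o.round(4));print(r.fun.round(1))
# handle
H=np.array([[.04,0,.1015],[-.04,0,.1015]])
ht=T([[488,126],[491,198]])
for d in(.18,.185,.19):
    X=(H+[0,-d,0])@Rz(o[2]).T+[o[0],o[1],0];print("handle",d,proj("top",X).round(1).tolist(),ht.tolist())
# speaker cylinder
a=np.linspace(0,2*np.pi,60);cyl=np.vstack([np.c_[.03*np.cos(a),0*a+e,.03*np.sin(a)] for e in(-.088,.088)])
def spk(v):
    ax=np.array([np.cos(.5236)*np.cos(v[3]),np.cos(.5236)*np.sin(v[3]),.5]);x=np.cross(ax,[0,0,1]);x/=np.linalg.norm(x)
    return cyl@np.array([x,ax,np.cross(x,ax)])+v[:3]
bt=[142,206.5,25,69];bs=[218,149,55,54]
im=T([[46,85],[102,80],[52,245],[107,245]])
g=lambda v:np.r_[bbox("top",spk(v))-bt,bbox("side",spk(v))-bs,(v[2]-.087)*500]
r=least_squares(g,[.5,.3,.087,0]);print("spk",r.x.round(4),r.fun.round(1))
# case
B=np.array([[i*.011,j*.029,k*.042] for i in(-1,1) for j in(-1,1) for k in(0,1)])
k=lambda v:np.r_[bbox("top",B@Rz(v[2]).T+[v[0],v[1],0])-[404,222.5,20,8.5],bbox("side",B@Rz(v[2]).T+[v[0],v[1],0])-[346,321,17,24]]
for a0 in(-.2,.2):
    r=least_squares(k,[.48,-.35,a0]);print("case",r.x.round(4),r.fun.round(1))
E
```

```text
org [0.5471 0.0459 0.0367]
[-0.7 -1.3  0.7 -1.7  1.3  1.4 -0.7  0.5 -0.  -1.1  1.2 -0.1 -0.3  0.8
 -2.1 -0.5]
handle 0.18 [[302.1, 189.1], [303.4, 219.1]] [[305.2, 190.4], [306.4, 219.2]]
handle 0.185 [[304.0, 189.0], [305.3, 219.1]] [[305.2, 190.4], [306.4, 219.2]]
handle 0.19 [[305.9, 188.9], [307.2, 219.0]] [[305.2, 190.4], [306.4, 219.2]]
spk [ 0.5474  0.2916  0.0876 -0.0596] [-0.2 -0.3  0.8  0.9 -0.   0.8  1.2 -1.8  0.3]
case [ 0.5184 -0.4142 -0.039 ] [-1.9 -1.   4.9  2.1 -0.3  1.1  6.6  9.5]
case [ 0.5184 -0.4142 -0.039 ] [-1.9 -1.   4.9  2.1 -0.3  1.1  6.6  9.5]
```

```bash
python3 - <<'E'
from h import *
a=np.linspace(0,2*np.pi,60);cyl=np.vstack([np.c_[.03*np.cos(a),0*a+e,.03*np.sin(a)] for e in(-.088,.088)])
def spk(v):
    ax=np.array([np.cos(.5236)*np.cos(v[3]),np.cos(.5236)*np.sin(v[3]),.5]);x=np.cross(ax,[0,0,1]);x/=np.linalg.norm(x)
    return cyl@np.array([x,ax,np.cross(x,ax)])+v[:3]
B=np.array([[i*.011,j*.029,k*.042] for i in(-1,1) for j in(-1,1) for k in(0,1)])
case=lambda v:B@Rz(v[2]).T+[v[0],v[1],0]
O=np.array([[i*.106,j*.092,.006] for i,j in((1,1),(1,-1),(-1,-1),(-1,1))])@Rz(.0367).T+[.5471,.0459,0]
O2=np.array([[i*.114,j,.072] for i,j in((1,.1),(1,-.292),(-1,-.292),(-1,.1))])@Rz(.0367).T+[.5471,.0459,0]
tiles=[]
def tile(c,x0,y0,w,h,shapes,k=5):
    im=cv2.imread(f"pics/{c}0.png")[y0:y0+h,x0:x0+w];im=cv2.resize(im,None,fx=k,fy=k,interpolation=cv2.INTER_CUBIC)
    for s,col,hull in shapes:
        p=((proj(c,s)-[x0,y0]+.5)*k).astype(np.float32)
        if hull:p=cv2.convexHull(p)
        cv2.polylines(im,[p.astype(np.int32).reshape(-1,1,2)],True,col,1)
    return im
sp=[(spk([.5474,.2916,.0876,y]),c,1) for y,c in((-.0596,(0,0,255)),(0,(255,0,0)))]
cs=[(case([.5184,-.4142,-.039]),(0,0,255),1)]
og=[(O,(0,255,255),0),(O2,(0,0,255),0)]
A=tile("top",120,160,50,90,sp,4);Bt=tile("side",180,110,80,90,sp,4)
C=tile("top",384,205,40,45,cs,4);D=tile("side",326,300,40,45,cs,4)
E_=tile("top",190,155,160,105,og,3)
row1=np.hstack([A,Bt,np.vstack([C,D])]);
E2=np.zeros((240,row1.shape[1],3),np.uint8);e=cv2.resize(E_,(366,240));E2[:,:366]=e
cv2.imwrite("pics/ov.png",np.vstack([row1,E2]));print(row1.shape)
# threshold moments
for c,(x0,y0,w,h) in(("top",(384,205,45,40)),("side",(326,300,40,45))):
    g=cv2.imread(f"pics/{c}0.png",0)[y0:y0+h,x0:x0+w];g=cv2.resize(g,None,fx=4,fy=4,interpolation=cv2.INTER_CUBIC)
    t,m=cv2.threshold(g,0,255,cv2.THRESH_OTSU);bg=np.median(g)
    m=(g>bg+18).astype(np.uint8);n,l,st,ce=cv2.connectedComponentsWithStats(m);i=1+st[1:,4].argmax()
    pts=np.argwhere(l==i)[:,::-1].astype(np.float32);r=cv2.minAreaRect(pts)
    print(c,bg,(ce[i]/4-.4+[x0,y0]).round(1),st[i]/4,np.array(r[1])/4,r[2])
E
```

```text
(360, 680, 3)
top 170.0 [403.1 221.8] [ 10.25  14.25  18.75   6.25 358.75] [ 5.31645584 18.60759544] 84.09386444091797
side 217.0 [344.7 316.8] [ 11.    10.25  16.5   14.25 357.25] [19.87988853  4.94717407] 43.15238952636719
```

View pics/ov.png

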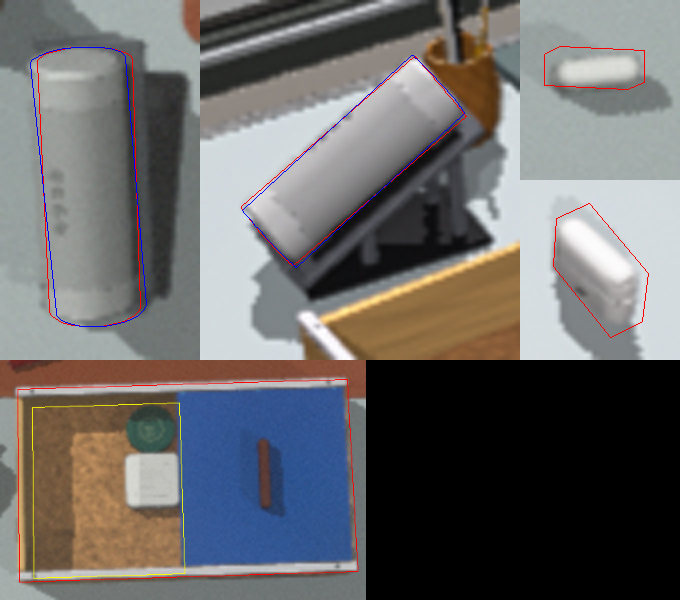

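```bash
cat >> h.py <<'E'
def tool(yaw,tilt=0):
    "tool y = Rz(yaw) Y, tilted so tool z leans to +x"
    n=np.array([-np.sin(tilt),0,np.cos(tilt)]);z=-n;y=np.array([0,1.,0])
    return Rz(yaw)@np.c_[np.cross(y,z),y,z]
ORG=np.array([.5471,.0459,0]);OY=.0367
def org(x,y,z): return ORG+Rz(OY)@[x,y,z]
E
python3 - <<'E'
from h import *
R=tool(-.05,.5236);C=np.array([.5474,.2916,.0876]);n=-R[:,2]
print("pre",move(R,C+.11*n),C+.11*n,"grasp",C-.022*n, env.pinch_z)
m=env.camera_model("top");f=210/np.tan(np.radians(m["fovy"]/2))
for z in(.036,.042):
    d=m["R"].T@np.array([(403.1-m["cx"])/f,(221.8-m["cy"])/f,1]);c=-m["R"].T@m["t"];print("case",c+d*(z-c[2])/d[2])
m=env.camera_model("side");f=210/np.tan(np.radians(m["fovy"]/2))
print(proj("side",[[.495,-.35,.04]]))
E
```

```text
pre [ -3.37 -29.87 -12.58 -39.42 -18.31   4.84] [0.49246862 0.29434886 0.18286273] grasp [0.55838628 0.29105023 0.06854745] 0.0187
case [ 0.51597059 -0.41348486  0.036     ]
case [ 0.51525454 -0.41188192  0.042     ]
[[321.02852037 302.13481473]]
```

drive_tool([
  [-3.4,-29.9,-12.6,-39.4,-18.3,4.8,0],
  [-3.4,-29.9,-12.6,-39.4,-18.3,4.8,0],
  [-3.4,-29.9,-12.6,-39.4,-18.3,4.8,0],
  [-3.4,-29.9,-12.6,-39.4,-18.3,4.8,0],
  [-3.4,-29.9,-12.6,-39.4,-18.3,4.8,0],
  [-3.4,-29.9,-12.6,-39.4,-18.3,4.8,0],
  [-3.4,-29.9,-12.6,-39.4,-18.3,4.8,0],
  [-3.4,-29.9,-12.6,-39.4,-18.3,4.8,0],
  [-3.4,-29.9,-12.6,-39.4,-18.3,4.8,0],
  [-3.4,-29.9,-12.6,-39.4,-18.3,4.8,0],
  [-3.4,-29.9,-12.6,-39.4,-18.3,4.8,0],
  [-3.4,-29.9,-12.6,-39.4,-18.3,4.8,0],
], newtons=50)

```text
time: 2.1
tool_pos: [0.4919, 0.295, 0.1834]
ee_rot: [[-0.865, 0.049, 0.5], [0.043, 0.999, -0.024], [-0.5, 0.001, -0.866]]
wrist_force: [-0.7, 0.4, -0.1]
width: 0.0853
finger_force: 0.0
```

```bash
python3 - <<'E'
from h import *
R=tool(-.05,.5236);C=np.array([.5474,.2916,.0876]);n=-R[:,2]
print(move(R,C-.022*n),env.observe()["time"])
ims=[env.read_camera(c)[y:y+h,x:x+w,::-1] for c,x,y,w,h in(("top",90,130,130,130),("side",160,60,130,130))]
cv2.imwrite("pics/a.png",cv2.resize(np.hstack(ims),None,fx=3,fy=3,interpolation=cv2.INTER_CUBIC))
E
```

```text
[ 0.06  0.02  0.02 -0.02 -0.08 13.28] 2.1
```

View pics/a.png

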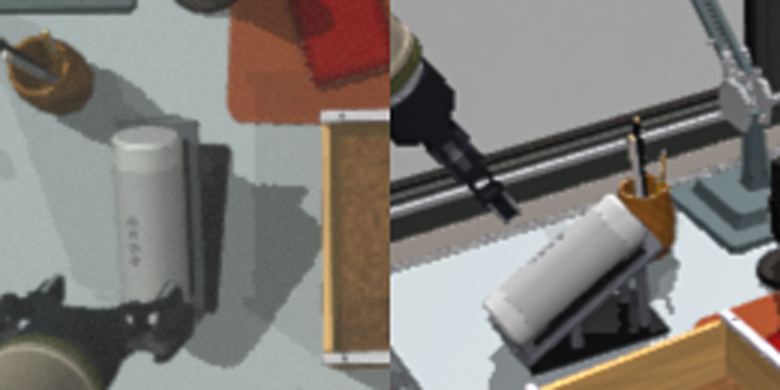

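The gripper hangs in line with the speaker in both views, with the knuckles displaced by perspective. I'll descend along the plate normal in gentle steps, then close.

drive_tool([
  [0,0,0,0,0,2.5,0],
  [0,0,0,0,0,5,0],
  [0,0,0,0,0,7,0],
  [0,0,0,0,0,9,0],
  [0,0,0,0,0,10.5,0],
  [0,0,0,0,0,11.8,0],
  [0,0,0,0,0,12.8,0],
  [0,0,0,0,0,13.3,0],
  [0,0,0,0,0,13.3,0],
  [0,0,0,0,0,13.3,0],
])

```text
time: 3.2
tool_pos: [0.5588, 0.2916, 0.0686]
ee_rot: [[-0.865, 0.049, 0.5], [0.043, 0.999, -0.024], [-0.501, 0.001, -0.866]]
wrist_force: [0.3, -0.0, 0.8]
width: 0.0852
finger_force: 0.0
```

drive_tool([
  [0,0,0,0,0,0,0.15],
  [0,0,0,0,0,0,0.2],
  [0,0,0,0,0,0,0.25],
  [0,0,0,0,0,0,0.3],
  [0,0,0,0,0,0,0.35],
  [0,0,0,0,0,0,0.4],
  [0,0,0,0,0,0,0.5],
  [0,0,0,0,0,0,0.6],
  [0,0,0,0,0,0,0.6],
  [0,0,0,0,0,0,0.6],
], newtons=50)

```text
time: 4.2
tool_pos: [0.5592, 0.2933, 0.0701]
ee_rot: [[-0.864, 0.048, 0.502], [0.043, 0.999, -0.021], [-0.502, 0.004, -0.865]]
wrist_force: [-9.5, 6.4, 7.9]
width: 0.0588
finger_force: 51.1
```

drive_tool([
  [0,0,0,0,0,-0.4,0.6],
  [0,0,0,0,0,-1,0.6],
  [0,0,0,0,0,-2,0.6],
  [0,0,0,0,0,-3.2,0.6],
  [0,0,0,0,0,-4.6,0.6],
  [0,0,0,0,0,-6,0.6],
  [0,0,0,0,0,-7.5,0.6],
  [0,0,0,0,0,-9,0.6],
  [0,0,0,0,0,-10.2,0.6],
  [0,0,0,0,0,-11,0.6],
  [0,0,0,0,0,-11,0.6],
])

```text
time: 5.3
tool_pos: [0.5038, 0.2942, 0.1645]
ee_rot: [[-0.864, 0.049, 0.501], [0.043, 0.999, -0.024], [-0.501, 0.001, -0.865]]
wrist_force: [-0.1, 0.2, -3.7]
width: 0.0586
finger_force: 55.7
```

```bash
python3 - <<'E'
from h import *
for y in (.038,): print(move(tool(OY),org(0,y,.215)),org(0,y,.2))
ims=[env.read_camera(c)[y:y+h,x:x+w,::-1] for c,x,y,w,h in(("top",90,130,130,130),("side",160,60,130,130))]
cv2.imwrite("pics/b.png",cv2.resize(np.hstack(ims),None,fx=3,fy=3,interpolation=cv2.INTER_CUBIC))
E
```

```text
[ -1.22  30.07  -4.84  -7.07 -20.8   -1.78] [0.54570571 0.08387441 0.2       ]
```

View pics/b.png

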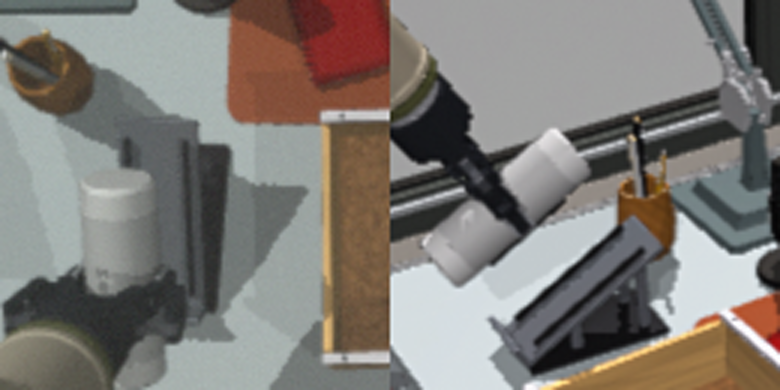

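drive_tool([
  [-0.1,3,-0.5,-0.7,-2,-0.3,0.6],
  [-0.2,6,-1,-1.4,-4.2,-0.5,0.6],
  [-0.4,9,-1.5,-2.1,-6.2,-0.6,0.6],
  [-0.5,12,-1.9,-2.8,-8.4,-0.8,0.6],
  [-0.6,15,-2.4,-3.5,-10.4,-0.9,0.6],
  [-0.7,18,-2.9,-4.2,-12.6,-1.1,0.6],
  [-0.9,21,-3.4,-5,-14.6,-1.3,0.6],
  [-1,24,-3.9,-5.7,-16.6,-1.5,0.6],
  [-1.1,27,-4.4,-6.4,-18.7,-1.7,0.6],
  [-1.2,29,-4.7,-6.9,-20.2,-1.8,0.6],
  [-1.2,30.1,-4.8,-7.1,-20.8,-1.8,0.6],
  [-1.2,30.1,-4.8,-7.1,-20.8,-1.8,0.6],
])

```text
time: 6.6
tool_pos: [0.5463, 0.0826, 0.2135]
ee_rot: [[-0.999, -0.034, -0.003], [-0.034, 0.999, -0.002], [0.003, -0.001, -1.0]]
wrist_force: [0.3, 0.3, -3.7]
width: 0.0587
finger_force: 55.6
```

```bash
python3 - <<'E'
from h import *
print(env.observe()["tool_pos"],move(tool(OY),org(0,.038,.10)))
a=np.linspace(0,2*np.pi,60);cyl=np.vstack([np.c_[.03*np.cos(a),0*a+e,.03*np.sin(a)] for e in(-.088,.088)])
R=tool(OY);T=env.observe()["tool_pos"]
ims=[]
for c,x,y,w,h in(("top",170,120,130,150),("side",210,80,130,150)):
    k=3;im=cv2.resize(env.read_camera(c)[y:y+h,x:x+w,::-1],None,fx=k,fy=k,interpolation=cv2.INTER_CUBIC)
    print(env.search_frame("speaker",c)[:1])
    P=cyl@np.array([-R[:,1],-R[:,0],-R[:,2]])+T-.022*R[:,2]
    p=cv2.convexHull(((proj(c,P)-[x,y]+.5)*k).astype(np.float32)).astype(np.int32)
    cv2.polylines(im,[p],True,(0,0,255),1);ims.append(im)
cv2.imwrite("pics/c.png",np.hstack(ims))
E
```

```text
[0.54634388 0.08262032 0.21349145] [-0.08 -0.16 -0.16  0.03  0.14 11.35]
[{'extent': [211.4, 222.3, 17.4, 29.5], 'score': 0.9}]
[{'extent': [247.2, 141.8, 65.3, 39.4], 'score': 0.74}]
```

View pics/c.png

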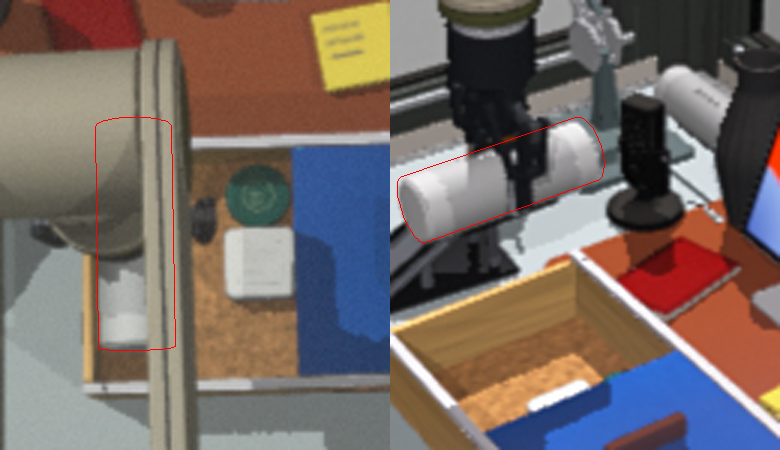

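Overlay and picture agree in both views: the speaker is level and above the free strip, with its ends clear of the walls. Now lowering.

drive_tool([
  [0,0,0,0,0.1,1.5,0.6],
  [0,0,0,0,0.1,3.5,0.6],
  [0,0,0,0,0.1,6,0.6],
  [0,0,0,0,0.1,8.5,0.6],
  [0,0,0,0,0.1,11,0.6],
  [0,0,0,0,0.1,13,0.6],
  [0,0,0,0,0.1,15,0.6],
  [0,0,0,0,0.1,16.5,0.6],
  [0,0,0,0,0.1,17.7,0.6],
  [0,0,0,0,0.1,18.4,0.6],
  [0,0,0,0,0.1,18.8,0.6],
  [0,0,0,0,0.1,18.8,0.6],
])

```text
time: 8.0
tool_pos: [0.5457, 0.0844, 0.0264]
ee_rot: [[-0.999, -0.036, -0.002], [-0.036, 0.999, -0.001], [0.002, -0.001, -1.0]]
wrist_force: [-0.2, -0.2, -3.9]
width: 0.0588
finger_force: 55.6
```

drive_tool([
  [0,0,0,0,0,0.15,0.6],
  [0,0,0,0,0,0.3,0.6],
  [0,0,0,0,0,0.45,0.6],
  [0,0,0,0,0,0.6,0.6],
  [0,0,0,0,0,0.6,0.6],
])

```text
time: 8.5
tool_pos: [0.5464, 0.0844, 0.0217]
ee_rot: [[-0.999, -0.036, -0.0], [-0.036, 0.999, -0.001], [0.0, -0.001, -1.0]]
wrist_force: [-3.8, -0.5, 4.5]
width: 0.0588
finger_force: 57.8
```

drive_tool([
  [0,0,0,0,0,0.1,0.6],
  [0,0,0,0,0,0.1,0.6],
])

```text
time: 8.7
tool_pos: [0.5465, 0.0844, 0.0215]
ee_rot: [[-0.999, -0.036, -0.0], [-0.036, 0.999, -0.001], [0.0, -0.001, -1.0]]
wrist_force: [-8.4, -1.4, 13.1]
width: 0.0585
finger_force: 59.5
```

drive_tool([
  [0,0,0,0,0,-0.05,0.32],
  [0,0,0,0,0,-0.05,0.29],
  [0,0,0,0,0,-0.05,0.26],
  [0,0,0,0,0,-0.05,0.23],
  [0,0,0,0,0,-0.05,0.2],
  [0,0,0,0,0,-0.05,0.2],
  [0,0,0,0,0,-0.05,0.2],
])

```text
time: 9.4
tool_pos: [0.5471, 0.083, 0.0214]
ee_rot: [[-0.999, -0.035, 0.001], [-0.035, 0.999, -0.003], [-0.001, -0.003, -1.0]]
wrist_force: [-0.9, -6.6, 2.1]
width: 0.0685
finger_force: 3.3
```

drive_tool([
  [0,0,0,0,-0.15,-0.05,0.22],
  [0,0,0,0,-0.3,-0.05,0.22],
  [0,0,0,0,-0.3,-0.05,0.22],
])

```text
time: 9.7
tool_pos: [0.5459, 0.0813, 0.0207]
ee_rot: [[-0.999, -0.036, -0.001], [-0.036, 0.999, -0.001], [0.001, -0.001, -1.0]]
wrist_force: [0.1, -1.4, 1.3]
width: 0.0667
finger_force: 0.5
```

```bash
python3 - <<'E'
from h import *
s=env.observe();print(s["tool_pos"],s["wrist_force"],s["ft_torque"],s["width"],s["finger_force"])
ims=[]
for c,x,y,w,h in(("top",170,120,130,150),("side",190,100,130,150)):
    ims.append(cv2.resize(env.read_camera(c)[y:y+h,x:x+w,::-1],None,fx=3,fy=3,interpolation=cv2.INTER_CUBIC))
cv2.imwrite("pics/d.png",np.hstack(ims))
E
```

```text
[0.54593796 0.08125086 0.02065409] [ 0.08356949 -1.35816287  1.26702845] [-0.01255955 -0.05251088 -0.07693742] 0.06669989561768787 0.49878205380082363
```

View pics/d.png

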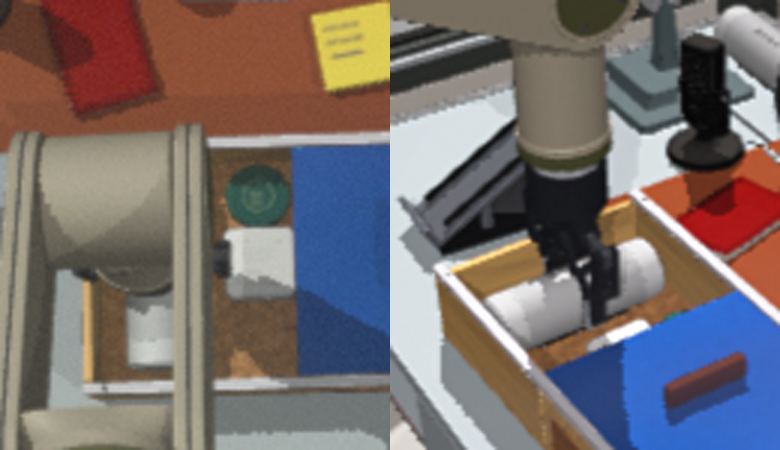

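The speaker lies in the free strip and the contact force is gone. Going up slowly.

drive_tool([
  [0,0,0,0,0,-0.5,0.22],
  [0,0,0,0,0,-1.2,0.22],
  [0,0,0,0,0,-2.2,0.22],
  [0,0,0,0,0,-3.5,0.22],
  [0,0,0,0,0,-5,0.22],
  [0,0,0,0,0,-7,0.22],
])

```text
time: 10.4
tool_pos: [0.5455, 0.0814, 0.0916]
ee_rot: [[-0.999, -0.036, -0.002], [-0.036, 0.999, -0.001], [0.002, -0.001, -1.0]]
wrist_force: [-0.4, 0.3, 0.8]
width: 0.0665
finger_force: 0.0
```

```bash
python3 - <<'E'
from h import *
T=np.array([.5155,-.4125,.0]);yaw=.10
# tool y along case narrow axis x: yaw-90deg or +90
for a in(yaw-np.pi/2,yaw+np.pi/2):
    R=tool(a);print(a,move(R,T+[0,0,.13]))
E
```

```text
-1.4707963267948965 [-1.300e-01 -4.000e-02  8.632e+01  4.770e+00 -4.925e+01 -3.780e+00]
1.6707963267948966 [ 5.000e-02 -1.300e-01 -9.368e+01  4.770e+00 -4.925e+01 -3.780e+00]
```

drive_tool([
  [0,0,0,0,0,-4,0],
  [0,0,0,0,0,-8,0],
  [0,0,40,2.4,-25,-8,0],
  [0,0,40,2.4,-25,-8,0],
  [0,0,40,2.4,-25,-8,0],
  [0,0,40,2.4,-25,-8,0],
  [0,0,40,2.4,-25,-8,0],
  [0,0,86.3,4.8,-49.2,-8,0],
  [0,0,86.3,4.8,-49.2,-8,0],
  [0,0,86.3,4.8,-49.2,-8,0],
  [0,0,86.3,4.8,-49.2,-8,0],
  [0,0,86.3,4.8,-49.2,-8,0],
])

```text
time: 11.6
tool_pos: [0.5151, -0.4146, 0.1727]
ee_rot: [[-0.151, 0.989, -0.0], [0.989, 0.151, -0.002], [-0.002, -0.001, -1.0]]
wrist_force: [0.7, -0.5, 0.4]
width: 0.0852
finger_force: 0.0
```

drive_tool([
  [0,0,0,0,0,0,0],
  [0,0,0,0,0,0,0],
])

```text
time: 11.8
tool_pos: [0.5151, -0.4131, 0.1718]
ee_rot: [[-0.156, 0.988, -0.001], [0.988, 0.156, -0.001], [-0.001, -0.001, -1.0]]
wrist_force: [0.3, 0.4, -0.6]
width: 0.0855
finger_force: 0.0
```

```bash
python3 - <<'E'
from h import *
s=env.observe();print(s["tool_pos"],s["joint_positions"].round(2))
print(move(tool(.10-np.pi/2),[.5155,-.4125,.06]))
ims=[]
for c,x,y,w,h in(("top",170,120,260,150),("side",260,230,130,150)):
    im=env.read_camera(c)
    print(c,[d for d in env.search_frame("earbud_case",c)[:1]],[d for d in env.search_frame("speaker",c)[:1]])
    ims.append(cv2.resize(im[y:y+h,x:x+w,::-1],None,fx=2,fy=2,interpolation=cv2.INTER_CUBIC))
cv2.imwrite("pics/e.png",np.hstack(ims))
E
```

```text
[ 0.51513865 -0.41307181  0.17183344] [-0.75  0.32  1.37 -0.    1.44 -0.91]
[-0.07  0.06  3.27  0.06  0.06 11.18]
top [] [{'extent': [225.6, 210.1, 22.7, 66.1], 'score': 0.76}]
side [{'extent': [344.4, 321.0, 17.9, 22.7], 'score': 0.81}] [{'extent': [250.1, 199.0, 66.1, 37.6], 'score': 0.61}]
```

View pics/e.png

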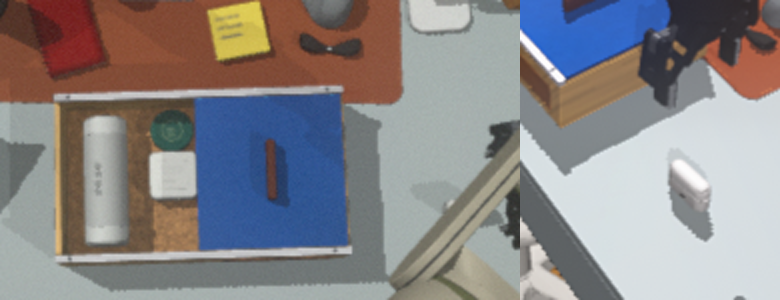

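The speaker rests squarely in the free strip at top (85–128, 115–243) of the crop, clear of the tin and adapter. The case stands under the open fingers, so I'm descending to it.

drive_tool([
  [0,0,3.3,0,0,3,0],
  [0,0,3.3,0,0,6,0],
  [0,0,3.3,0,0,9,0],
  [0,0,3.3,0,0,11.5,0],
  [0,0,3.3,0,0,13.5,0],
  [0,0,3.3,0,0,15,0],
  [0,0,3.3,0,0,16.1,0],
  [0,0,3.3,0,0,16.1,0.2],
  [0,0,3.3,0,0,16.1,0.4],
  [0,0,3.3,0,0,16.1,0.5],
  [0,0,3.3,0,0,16.1,0.55],
  [0,0,3.3,0,0,16.1,0.6],
], newtons=20)

```text
time: 13.3
tool_pos: [0.5157, -0.4126, 0.011]
ee_rot: [[-0.101, 0.995, -0.001], [0.995, 0.101, -0.002], [-0.002, -0.001, -1.0]]
wrist_force: [0.1, -0.9, -0.4]
width: 0.034
finger_force: 0.0
```

drive_tool([
  [0,0,0,0,0,0,0.65],
  [0,0,0,0,0,0,0.7],
  [0,0,0,0,0,0,0.75],
  [0,0,0,0,0,0,0.8],
  [0,0,0,0,0,0,0.85],
  [0,0,0,0,0,0,0.9],
  [0,0,0,0,0,0,1],
  [0,0,0,0,0,0,1],
], newtons=25)

```text
time: 14.1
tool_pos: [0.5153, -0.4122, 0.0101]
ee_rot: [[-0.101, 0.995, -0.001], [0.995, 0.101, -0.001], [-0.001, -0.002, -1.0]]
wrist_force: [0.7, 0.0, 1.8]
width: 0.0207
finger_force: 25.9
```

drive_tool([
  [0,0,0,0,0,-0.5,1],
  [0,0,0,0,0,-1.5,1],
  [0,0,0,0,0,-3.5,1],
  [0,0,0,0,0,-6,1],
  [0,0,0,0,0,-9,1],
  [0,0,0,0,0,-12,1],
  [0,0,0,0,0,-15,1],
  [0,0,0,0,0,-17,1],
  [0,0,0,0,0,-18,1],
  [0,0,0,0,0,-18,1],
])

```text
time: 15.1
tool_pos: [0.5164, -0.4126, 0.1925]
ee_rot: [[-0.101, 0.995, 0.001], [0.995, 0.101, -0.004], [-0.004, 0.001, -1.0]]
wrist_force: [-0.8, 0.1, -0.4]
width: 0.0204
finger_force: 25.7
```

```bash
python3 - <<'E'
from h import *
print(move(tool(OY-np.pi/2),org(-.068,-.042,.19)),org(-.068,-.042,.19))
# check adapter edge in original top picture
for x in(-.03,.036): print(proj("top",[org(x,-.059,.034)]))
E
```

```text
[ 0.05  0.21  3.68 41.55  0.62  0.09] [0.48068684 0.00143324 0.19      ]
[[257.63939852 219.90356016]]
[[256.98688916 196.26774559]]
```

Adapter edges match the model (rows 196–220 against about 197–219 seen). Moving over the gap.

drive_tool([
  [0,0,0.2,2,0,0,1],
  [0,0,0.5,6,0.1,0,1],
  [0,0,1,10.5,0.2,0,1],
  [0,0,1.4,15,0.2,0,1],
  [0,0,1.8,19.5,0.3,0,1],
  [0,0,2.2,24,0.4,0,1],
  [0,0,2.6,28.5,0.4,0,1],
  [0,0,3,33,0.5,0,1],
  [0,0,3.4,37,0.5,0,1],
  [0,0,3.6,40,0.6,0,1],
  [0,0,3.7,41.5,0.6,0,1],
  [0,0,3.7,41.5,0.6,0,1],
])

```text
time: 16.3
tool_pos: [0.4786, 0.0036, 0.1879]
ee_rot: [[-0.039, 0.999, -0.004], [0.999, 0.039, -0.0], [-0.0, -0.004, -1.0]]
wrist_force: [0.5, -0.5, -0.6]
width: 0.0207
finger_force: 25.6
```

drive_tool([
  [0,0,0,0,0,2,1],
  [0,0,0,0,0,4,1],
  [0,0,0,0,0,6,1],
  [0,0,0,0,0,7,1],
  [0,0,0,0,0,7,1],
])

```text
time: 16.8
tool_pos: [0.4779, 0.0011, 0.1172]
ee_rot: [[-0.036, 0.999, -0.006], [0.999, 0.036, -0.001], [-0.001, -0.006, -1.0]]
wrist_force: [-0.3, -0.3, -0.5]
width: 0.0206
finger_force: 25.6
```

```bash
python3 - <<'E'
from h import *
s=env.observe();print(s["tool_pos"],s["width"],move(tool(OY-np.pi/2),org(-.068,-.042,.016)))
ims=[]
for c,x,y,w,h in(("top",170,120,130,150),("side",210,110,130,150)):
    ims.append(cv2.resize(env.read_camera(c)[y:y+h,x:x+w,::-1],None,fx=3,fy=3,interpolation=cv2.INTER_CUBIC))
cv2.imwrite("pics/f.png",np.hstack(ims))
E
```

```text
[0.47792249 0.00107836 0.11724856] 0.020599118224492514 [-0.35  0.03 -0.06  0.03  0.34 10.12]
```

View pics/f.png

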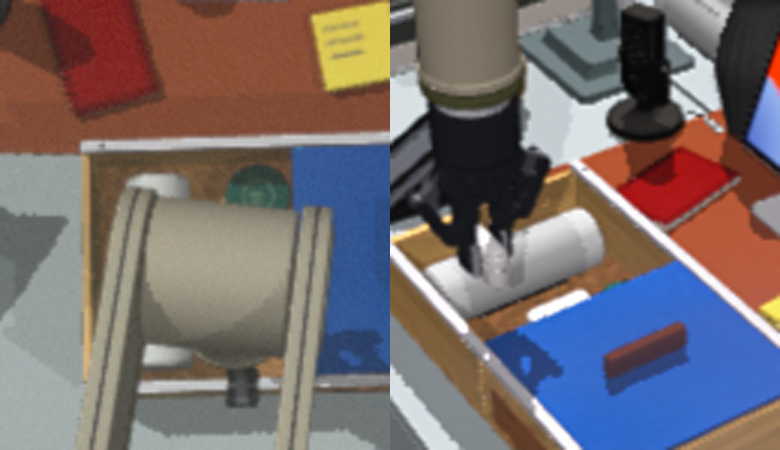

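The case hangs between the fingers over the gap, clear of the speaker. Lowering with a 3 mm correction in x.

drive_tool([
  [-0.3,0,0,0,0.3,1,1],
  [-0.3,0,0,0,0.3,2.5,1],
  [-0.3,0,0,0,0.3,4,1],
  [-0.3,0,0,0,0.3,5.5,1],
  [-0.3,0,0,0,0.3,6.8,1],
  [-0.3,0,0,0,0.3,7.8,1],
  [-0.3,0,0,0,0.3,8.6,1],
  [-0.3,0,0,0,0.3,9.2,1],
  [-0.3,0,0,0,0.3,9.6,1],
  [-0.3,0,0,0,0.3,9.6,1],
])

```text
time: 17.9
tool_pos: [0.4914, 0.001, 0.0286]
ee_rot: [[-0.036, 0.999, 0.022], [0.999, 0.036, -0.002], [-0.003, 0.021, -1.0]]
wrist_force: [22.7, 0.9, 1.3]
width: 0.0205
finger_force: 37.0
```

drive_tool([
  [0,0,0,0,0,0.15,1],
  [0,0,0,0,0,0.3,1],
  [0,0,0,0,0,0.45,1],
  [0,0,0,0,0,0.45,1],
])

```text
time: 18.3
tool_pos: [0.4933, 0.0006, 0.0255]
ee_rot: [[-0.036, 0.999, 0.025], [0.999, 0.036, -0.003], [-0.004, 0.025, -1.0]]
wrist_force: [27.0, -1.1, 3.8]
width: 0.0204
finger_force: 37.1
```

The force says the gripper's knuckle leans on the -x runner. I'll go back up and turn the case a quarter turn so the knuckles span y, where there is more room.

drive_tool([
  [0,0,0,0,0.3,-0.5,1],
  [0,0,0,0,0.3,-2,1],
  [0,0,0,0,0.3,-4,1],
  [0,0,0,0,0.3,-6.5,1],
  [0,0,0,0,0,-9,1],
  [0,0,0,0,0,-12,1],
  [0,0,0,0,0,-14,1],
  [0,0,0,0,0,-14,1],
])

```text
time: 19.1
tool_pos: [0.4847, 0.0014, 0.163]
ee_rot: [[-0.036, 0.999, 0.011], [0.999, 0.036, -0.002], [-0.002, 0.011, -1.0]]
wrist_force: [0.1, 1.2, -1.1]
width: 0.0207
finger_force: 36.3
```

```bash
python3 - <<'E'
from h import *
s=env.observe();print(s["tool_pos"],s["width"],move(tool(OY),org(-.068,-.032,.15)))
for c in("top","side"):
    env.read_camera(c)
    for l in("power_adapter","mint_tin","speaker","cover_handle","earbud_case"): print(c,l,[(d["score"],d["extent"]) for d in env.search_frame(l,c)[:2]])
H=[org(a,-.187,.1015) for a in(-.04,.04)];print(proj("top",H),proj("side",H))
E
```

```text
[0.48472734 0.00135963 0.16302451] 0.020658816051056784 [  0.39   0.58 -90.02   1.02  -0.42   1.3 ]
top power_adapter []
top mint_tin []
top speaker [(0.75, [226.1, 210.9, 16.1, 63.8])]
top cover_handle [(0.61, [302.9, 205.3, 77.3, 76.4])]
top earbud_case [(0.3, [303.1, 204.9, 79.2, 75.6])]
side power_adapter [(0.45, [265.8, 211.1, 15.8, 12.1])]
side mint_tin [(0.4, [278.5, 228.8, 148.2, 131.0])]
side speaker [(0.94, [250.1, 198.7, 61.6, 40.0])]
side cover_handle [(0.74, [296.0, 234.8, 112.0, 70.0])]
side earbud_case [(0.54, [244.2, 184.7, 7.6, 20.3])]
[[306.0102601  219.05906737]
 [304.72821536 188.98649793]] [[281.13464535 228.79702491]
 [307.28086203 217.17880241]]
```

drive_tool([
  [0,0,-8,0.2,0,0,1],
  [0,0,-16,0.4,-0.1,0,1],
  [0,0.1,-24,0.6,-0.2,0,1],
  [0,0.2,-32,0.8,-0.2,0,1],
  [0,0.3,-40,1,-0.3,0,1],
  [0.2,0.4,-48,1,-0.4,0,1],
  [0.3,0.5,-56,1,-0.4,0,1],
  [0.4,0.6,-64,1,-0.4,0,1],
  [0.4,0.6,-72,1,-0.4,0,1],
  [0.4,0.6,-80,1,-0.4,0,1],
  [0.4,0.6,-87,1,-0.4,0,1],
  [0.4,0.6,-90,1,-0.4,0,1],
])

```text
time: 20.9
tool_pos: [0.4777, 0.0115, 0.159]
ee_rot: [[-0.999, -0.041, -0.007], [-0.041, 0.999, 0.001], [0.007, 0.001, -1.0]]
wrist_force: [0.5, 0.7, -0.4]
width: 0.0208
finger_force: 36.3
```

drive_tool([
  [0,0,0,0,0,0,1],
  [0,0,0,0,0,0,1],
  [0,0,0,0,0,0,1],
])

```text
time: 21.2
tool_pos: [0.4777, 0.0115, 0.1591]
ee_rot: [[-0.999, -0.035, -0.007], [-0.035, 0.999, 0.001], [0.007, 0.001, -1.0]]
wrist_force: [-0.2, 0.9, 0.0]
width: 0.0208
finger_force: 36.3
```

```bash
python3 - <<'E'
from h import *
s=env.observe();print(s["tool_pos"],s["width"],move(tool(OY),org(-.068,-.032,.02)))
B=np.array([[i*.011,j*.029,k*.042] for i in(-1,1) for j in(-1,1) for k in(0,1)])
R=s["ee_rot"];P=s["tool_pos"]+[0,0,-.010]+B@np.array([R[:,1],-R[:,0],-R[:,2]])
for c in("top","side"):
    env.read_camera(c); print(c,bbox(c,P).round(1),[(d["score"],d["extent"]) for d in env.search_frame("earbud_case",c)[:2]])
E
```

```text
[0.47768061 0.01151311 0.15909186] 0.020772856625071383 [ 0.07 -0.42 -0.11 -0.37 -0.03 13.91]
top [245.6 229.7  10.2  25.5] [(0.54, [272.4, 208.0, 147.9, 85.4])]
side [237.8 180.6  24.8  24.7] [(0.65, [238.7, 182.6, 20.2, 16.4])]
```

drive_tool([
  [0,-0.4,0,-0.4,0,2,1],
  [0,-0.4,0,-0.4,0,4.5,1],
  [0,-0.4,0,-0.4,0,7,1],
  [0,-0.4,0,-0.4,0,9,1],
  [0,-0.4,0,-0.4,0,10.5,1],
  [0,-0.4,0,-0.4,0,11.5,1],
  [0,-0.4,0,-0.4,0,12.2,1],
  [0,-0.4,0,-0.4,0,12.8,1],
  [0,-0.4,0,-0.4,0,13.2,1],
  [0,-0.4,0,-0.4,0,13.2,1],
])

```text
time: 22.4
tool_pos: [0.4806, 0.0118, 0.0269]
ee_rot: [[-0.999, -0.036, -0.001], [-0.036, 0.999, 0.001], [0.001, 0.001, -1.0]]
wrist_force: [0.4, -0.1, -0.9]
width: 0.0208
finger_force: 36.3
```

No side force now. Feeling for the floor.

drive_tool([
  [0,0,0,0,0,0.2,1],
  [0,0,0,0,0,0.4,1],
  [0,0,0,0,0,0.6,1],
  [0,0,0,0,0,0.8,1],
  [0,0,0,0,0,0.9,1],
  [0,0,0,0,0,0.9,1],
])

```text
time: 23.0
tool_pos: [0.4805, 0.0118, 0.0179]
ee_rot: [[-0.999, -0.036, -0.001], [-0.036, 0.999, 0.001], [0.001, 0.001, -1.0]]
wrist_force: [-0.5, 0.2, 0.1]
width: 0.0204
finger_force: 36.3
```

drive_tool([
  [0,0,0,0,0,0.1,1],
  [0,0,0,0,0,0.2,1],
  [0,0,0,0,0,0.3,1],
  [0,0,0,0,0,0.3,1],
])

```text
time: 23.4
tool_pos: [0.4808, 0.0118, 0.016]
ee_rot: [[-0.999, -0.036, -0.001], [-0.036, 0.999, 0.001], [0.001, 0.001, -1.0]]
wrist_force: [-6.0, 0.5, 12.0]
width: 0.0204
finger_force: 38.0
```

drive_tool([
  [0,0,0,0,0,-0.1,0.72],
  [0,0,0,0,0,-0.1,0.68],
  [0,0,0,0,0,-0.1,0.65],
  [0,0,0,0,0,-0.1,0.62],
  [0,0,0,0,0,-0.1,0.62],
  [0,0,0,0,0,-0.1,0.62],
])

```text
time: 24.0
tool_pos: [0.4806, 0.0118, 0.016]
ee_rot: [[-0.999, -0.036, -0.001], [-0.036, 0.999, 0.001], [0.001, 0.001, -1.0]]
wrist_force: [-0.5, 0.2, 0.3]
width: 0.0324
finger_force: 0.0
```

Cleanly released; straight up now.

drive_tool([
  [0,0,0,0,0,-0.5,0.62],
  [0,0,0,0,0,-1.2,0.62],
  [0,0,0,0,0,-2.5,0.62],
  [0,0,0,0,0,-4,0.62],
  [0,0,0,0,0,-7,0.62],
  [0,0,0,0,0,-11,0.62],
  [0,0,0,0,0,-14,0.62],
  [0,0,0,0,0,-14,0.62],
])

```text
time: 24.8
tool_pos: [0.4843, 0.0113, 0.163]
ee_rot: [[-0.999, -0.036, 0.01], [-0.036, 0.999, 0.0], [-0.01, -0.0, -1.0]]
wrist_force: [0.3, -0.4, 0.9]
width: 0.0324
finger_force: 0.0
```

```bash
python3 - <<'E'
from h import *
im=env.read_camera("top")
# handle: dark reddish-brown blob on the blue cover
b=im.astype(int);m=((b[...,0]>b[...,2]+15)&(b[...,0]<150)).astype(np.uint8);m[:, :285]=0;m[:, 325:]=0;m[:180]=0;m[228:]=0
n,l,st,ce=cv2.connectedComponentsWithStats(m);i=1+st[1:,4].argmax();u=ce[i];print("handle px",u,st[i])
mm=env.camera_model("top");f=210/np.tan(np.radians(mm["fovy"]/2))
d=mm["R"].T@np.array([(u[0]-mm["cx"])/f,(u[1]-mm["cy"])/f,1]);c=-mm["R"].T@mm["t"];h=c+d*(.1-c[2])/d[2]
print("handle",h,"in org",Rz(-OY)@(h-ORG))
s=env.observe();print(s["tool_pos"],move(tool(OY),org(0,-.187,.15)))
for cc in("top","side"):
    env.read_camera(cc)
    for lb in("earbud_case","power_adapter"): print(cc,lb,[(q["score"],q["extent"]) for q in env.search_frame(lb,cc)[:2]])
E
```

```text
handle px [305.19047619 204.43809524] [303 190   5  29 105]
handle [ 0.55289777 -0.14061011  0.1       ] in org [-0.00104952 -0.18659725  0.1       ]
[0.48308818 0.01143378 0.16026355] [  0.02   0.38  -0.02  -6.52 -15.49   1.06]
top earbud_case [(0.57, [250.6, 240.6, 4.9, 6.9])]
top power_adapter [(0.66, [305.1, 205.2, 77.1, 77.6])]
side earbud_case [(0.39, [244.2, 218.4, 12.3, 11.8])]
side power_adapter []
```

drive_tool([
  [0,0.4,0,-2,-4.5,0,0.5],
  [0,0.4,0,-4,-9,0,0.5],
  [0,0.4,0,-6,-13,0,0.5],
  [0,0.4,0,-6.5,-15.5,0.5,0.5],
  [0,0.4,0,-6.5,-15.5,2,0.5],
  [0,0.4,0,-6.5,-15.5,3.5,0.5],
  [0,0.4,0,-6.5,-15.5,5,0.5],
  [0,0.4,0,-6.5,-15.5,6.3,0.5],
  [0,0.4,0,-6.5,-15.5,7,0.5],
  [0,0.4,0,-6.5,-15.5,7.4,0.5],
  [0,0.4,0,-6.5,-15.5,7.4,0.5],
], newtons=30)

```text
time: 26.25
tool_pos: [0.5511, -0.1404, 0.0815]
ee_rot: [[-0.999, -0.037, -0.008], [-0.037, 0.999, 0.001], [0.008, 0.001, -1.0]]
wrist_force: [-0.4, 0.6, 0.0]
width: 0.0427
finger_force: 0.0
```

drive_tool([
  [0,-0.4,0,0,0,-0.15,0.55],
  [0,-0.4,0,0,0,-0.15,0.6],
  [0,-0.4,0,0,0,-0.15,0.65],
  [0,-0.4,0,0,0,-0.15,0.7],
  [0,-0.4,0,0,0,-0.15,0.75],
  [0,-0.4,0,0,0,-0.15,0.8],
  [0,-0.4,0,0,0,-0.15,0.85],
  [0,-0.4,0,0,0,-0.15,0.9],
  [0,-0.4,0,0,0,-0.15,1],
  [0,-0.4,0,0,0,-0.15,1],
])

```text
time: 27.25
tool_pos: [0.5513, -0.1408, 0.0834]
ee_rot: [[-0.999, -0.036, -0.001], [-0.036, 0.999, 0.001], [0.0, 0.001, -1.0]]
wrist_force: [-0.6, 1.6, 2.8]
width: 0.0117
finger_force: 32.1
```

```bash
python3 - <<'E'
from h import *
s=env.observe();o=Rz(-OY)@(s["tool_pos"]-ORG);print(o,s["width"],move(tool(OY),org(o[0],0,.083)))
E
```

```text
[-0.00266582 -0.18668739  0.08344438] 0.011664829849205052 [ 7.000e-02 -3.000e-02 -2.000e-02  1.000e-02  1.867e+01  7.000e-02]
```

Grip held (11.7 mm wide). Sliding 18.7 cm along +y at a calm pace.

drive_tool([
  [0,0,0,0,0.5,0,1],
  [0,0,0,0,1.5,0,1],
  [0,0,0,0,3,0,1],
  [0,0,0,0,4.5,0,1],
  [0,0,0,0,6,0,1],
  [0,0,0,0,7.5,0,1],
  [0,0,0,0,9,0,1],
  [0,0,0,0,10.5,0,1],
  [0,0,0,0,12,0,1],
  [0,0,0,0,13.5,0,1],
  [0,0,0,0,14.5,0,1],
  [0,0,0,0,15,0,1],
])

```text
time: 28.45
tool_pos: [0.546, 0.0103, 0.0835]
ee_rot: [[-0.999, -0.037, -0.0], [-0.037, 0.999, 0.001], [0.0, 0.001, -1.0]]
wrist_force: [3.8, -1.6, -3.6]
width: 0.0117
finger_force: 31.4
```

drive_tool([
  [0,0,0,0,0.8,0,1],
  [0,0,0,0,1.6,0,1],
  [0,0,0,0,2.3,0,1],
  [0,0,0,0,2.9,0,1],
  [0,0,0,0,3.3,0,1],
  [0,0,0,0,3.6,0,1],
  [0,0,0,0,3.6,0,1],
  [0,0,0,0,3.6,0,1],
])

```text
time: 29.25
tool_pos: [0.5447, 0.0457, 0.0835]
ee_rot: [[-0.999, -0.036, -0.0], [-0.036, 0.999, 0.002], [0.0, 0.002, -1.0]]
wrist_force: [5.4, 1.1, -3.1]
width: 0.0111
finger_force: 31.3
```

Now pressing gently on to the end stop.

drive_tool([
  [0,0,0,0,0.2,0,1],
  [0,0,0,0,0.4,0,1],
  [0,0,0,0,0.4,0,1],
])

```text
time: 29.55
tool_pos: [0.5446, 0.0491, 0.0835]
ee_rot: [[-0.999, -0.036, -0.0], [-0.036, 0.999, 0.001], [0.0, 0.001, -1.0]]
wrist_force: [4.8, -2.2, -4.4]
width: 0.0114
finger_force: 31.3
```

drive_tool([
  [0,0,0,0,0.2,0,1],
  [0,0,0,0,0.4,0,1],
  [0,0,0,0,0.4,0,1],
])

```text
time: 29.85
tool_pos: [0.5446, 0.0493, 0.0835]
ee_rot: [[-0.999, -0.035, -0.0], [-0.035, 0.999, -0.005], [0.0, -0.005, -1.0]]
wrist_force: [4.8, -19.9, -3.7]
width: 0.0109
finger_force: 31.5
```

The travel was 0.190 m and ended on a firm stop, so the cover is shut. Ease off, release, retreat, and check.

drive_tool([
  [0,0,0,0,-0.35,0,1],
  [0,0,0,0,-0.35,0,0.8],
  [0,0,0,0,-0.35,0,0.7],
  [0,0,0,0,-0.35,0,0.6],
  [0,0,0,0,-0.35,0,0.55],
  [0,0,0,0,-0.35,0,0.55],
])

```text
time: 30.45
tool_pos: [0.5443, 0.0498, 0.0836]
ee_rot: [[-0.999, -0.037, -0.001], [-0.037, 0.999, 0.001], [0.001, 0.001, -1.0]]
wrist_force: [-0.3, -0.2, 0.4]
width: 0.0383
finger_force: 0.0
```

drive_tool([
  [0,0,0,0,0,-1,0.55],
  [0,0,0,0,0,-3,0.55],
  [0,0,0,0,0,-7,0.55],
  [0,0,0,0,0,-11,0.55],
  [0,0,0,8,0,-14,0.55],
  [0,0,0,12,0,-15,0.55],
  [0,0,0,16,0,-15,0.55],
  [0,0,0,16,0,-15,0.55],
])

```text
time: 31.25
tool_pos: [0.3819, 0.0436, 0.2352]
ee_rot: [[-0.999, -0.037, 0.001], [-0.037, 0.999, 0.001], [-0.001, 0.001, -1.0]]
wrist_force: [1.2, 0.7, -0.6]
width: 0.0386
finger_force: 0.0
```

```bash
python3 - <<'E'
from h import *
print(env.observe()["time"],env.observe()["tool_pos"])
ims=[]
for c,x,y,w,h in(("top",180,130,170,150),("side",190,130,190,150)):
    ims.append(cv2.resize(env.read_camera(c)[y:y+h,x:x+w,::-1],None,fx=2.2,fy=2.2,interpolation=cv2.INTER_CUBIC))
cv2.imwrite("pics/g.png",np.hstack(ims))
E
```

```text
31.25 [0.38191436 0.04364153 0.23519844]
```

View pics/g.png

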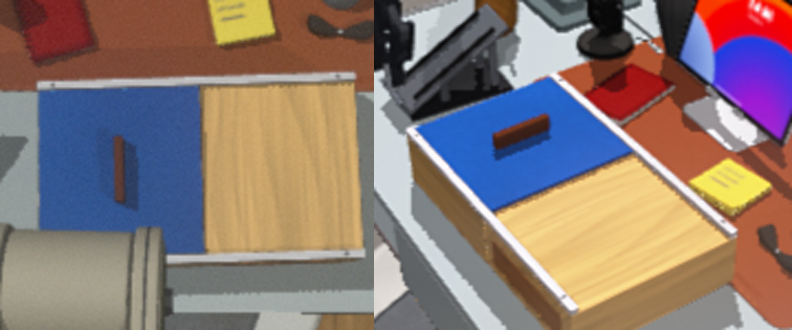

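The cover lies fully across the bay, flush with its +y end (top view, columns 38–203), and the gripper is clear of everything. Handing in.

```bash
python3 -c "
from rig import env
print(env.job_done())"
```

```text
the job is handed in; nothing more can be done
None
```

The speaker and earbud case are in the bay, neither was dropped, the blue cover is slid shut to its end stop, and the job is handed in at about 31 s; the only hitch was the gripper pressing the organiser's side with 27 N (limit 40) on the first try at placing the case.

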